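# Spring check of a microscope's tilt mirror mount

### The arm

A 6-joint arm with a two-finger parallel gripper is mounted at the origin on the work surface. World frame = base frame: x ahead of the robot, y to its left, z up, the work surface at z = 0. Lengths are in mm, angles in rad, forces in N, time in s.
With the tool pointing down it reaches from about 275 to 750 mm from the base axis. Payload 10.2 kg.
Tool frame: the origin (TCP) lies on the centre line of the jaws, within the pads' length; the fingertips stand 14 mm ahead of it and the grasp point (between the pads) lies 5 mm behind it; z points along the fingers, y is the line along which they close (so a half turn about z gives the same grasp; the last joint's range is limited). The gripper opens to 85 mm and grips with 20 to 120 N. Pads are 22 mm wide; open, the fingers measure 114 mm over their backs; the gripper's body (76 mm by 85 mm) begins 54 mm behind the grasp point. The pads swing forward as they close: fully open they stand 13 mm farther back than shut.
Start: joints at [0.945, 0.313, 1.498, -0, 1.331, -0.223], TCP at [205.811, 482.984, 245.294] pointing down, gripper open.
Joint ranges: [-2.94, 2.94], [-0.97, 2.17], [0.19, 2.56], [-1.23, 4.37], [0.02, 3.11], [-2.88, 2.88]. Speed limits (rad/s): [2.39, 2.39, 3.01, 3.14, 3.14, 3.14].

### API

Orientations are given as a rotation vector (axis times angle).
In Python, from cell import bot gives the robot as it stands. Calls block until the motion is done:
- bot.reach(position, orientation): joint-space move of the TCP to a pose.
- bot.move_straight(position, orientation=None, feed=150): straight line of the TCP; orientation=None keeps the orientation; feed is the mean speed in mm/s.
- bot.goto_joints(angles): joint-space move.
- bot.gripper_to(opening, squeeze=None): finger opening in mm; squeeze is the grip in N (None keeps the last); returns when the fingers have stopped.
- bot.wait(seconds).
- bot.ik(position, orientation): joint angles nearest the present ones, or None.
- bot.capture(name): name is "scene" or "top" or "wrist"; returns the picture (400x640x3 uint8, red, green, blue); there is no depth.
- bot.calibration(name): a dict with "fx", "fy", "cx", "cy" (pixels), "dist" ([k1, k2, p1, p2, k3] as OpenCV has them; the pictures are not rectified), "camera_from_world" (4x4, takes a point from world to camera coordinates). Camera axes: x right, y up, looking along -z (the intrinsics and any distortion apply to the point x, -y, -z); pixel columns grow to the right and rows downward; lengths in mm; the calibration is good to about 2 mm. A picture is of the moment at which its call begins: read the wrist's pose just before it. calibration takes no time and is no camera call; for the wrist camera it gives the pose at the moment of the call.
A pose or a line that the arm cannot do raises bot.IKError and nothing moves.
- bot.close_job(): hands the job in; it is judged then, once.
Readings, each from a call of its own:
- bot.current_time_s(): time.
- bot.current_joint_pos(): joint angles.
- bot.current_qd(): joint speeds.
- bot.current_joint_torque(): joint torques, N m.
- bot.current_tool_pos(): TCP position.
- bot.current_tcp_rot(): TCP orientation.
- bot.current_contact_force(): force on the tool from outside, world axes, zero at the start.
- bot.current_torque(): the same for the moment, N m.
- bot.current_opening(): finger opening in mm.
- bot.current_finger_force(): force on a finger pad.
Only numpy, scipy, OpenCV 4.12 (cv2) and the standard library are available. Lean on these libraries where they do the work, as an engineer would, in place of code of your own. Each camera call takes 0.05 s, during which the arm holds its last target. There are 200 camera calls.

### The job

Check the spring of the microscope's mirror mount: with the fingertips press down the blue pad on the sprung corner of its tilt plate until the orange pointer stands level with the red mark on the scale, without running on past the mark. Hold it at the mark for a good second, then let go so that the plate springs fully back. Keep off the mirror, the pointer and the mark, and leave the boxes and the jar beside it where they are: nothing is gripped or lifted.

Things in the scene. Friction and masses are not known exactly. Their poses are not given: they have to be found in the camera images.
- mount: fixed tilt mirror mount: dark base 250 x 130 x 12 mm, from 90 mm behind to 160 mm ahead of the origin, which lies on the bench under the middle of the pivot line. x points from the pressed corner to the scale, y along the pivot line, z up. At y = +-88 mm two cheeks 62 mm tall hold the pivot line 50 mm above the bench.
- scale_top (a point): middle of the top edge of the mount's white upright scale plate (44 mm wide along mount y, 4 mm thick, top 104 mm above the bench), 135 mm ahead of the pivot line; its face with the pointer looks along mount +x.
- plate (a joint): angle (rad) of the tilt plate, a square aluminium plate 110 x 110 x 8 mm set cornerwise on the pivot line, level at 0. It grows to at most 0.34 as the blue pad's corner goes down and the pointer's side goes up. A spring returns it to 0 when let go: at the pad about 4 N starts it moving, about 9 N holds it at 0.25 rad.
- pad: blue domed press pad, 24 mm across, 8 mm high, on the near corner of the tilt plate, 60 mm from the pivot line (mount -x side). Origin at the top of the dome, 62 mm above the bench at rest. It moves and tilts with the plate; 1 mm down at the pad lifts the pointer about 2.5 mm.
- pointer: thin orange pointer rod (6 mm thick) fixed to the tilt plate. Origin at the middle of its level crossbar (45 mm long along y), which stands in front of the scale plate, 150 mm from the pivot line; 50 mm above the bench at rest. It rises as the pad is pressed. Not to be touched.
- mark: red clip on the scale plate, 52 mm wide and 12 mm tall, fixed; origin at its centre, z up. It is set 16 to 38 mm above the pointer's rest height. The pointer is at the mark when its origin is at the same height as this origin, at most 6 mm above or below. Not to be touched.
- mirror: round mirror, 56 mm across in its black ring, lying face up on the middle of the tilt plate (origin at the centre of its face, which is 12 mm above the pivot line). Not to be touched.
- tip_box: yellow pipette tip box with clear lid, 117 x 82 x 63 mm, loose on the bench; origin under its centre. Bystander.
- tube_rack: purple tube rack block, 85 x 85 x 45 mm, loose on the bench; origin under its centre. Bystander.
- reagent: amber glass jar, 60 mm across, 95 mm tall, loose on the bench; origin under its centre. Bystander.

How it is judged (in metres and radians):
On the way:
1. the fingers press the blue pad and keep the pointer within 6 mm of the mark's centre height for 0.7 s (z of pointer in the frame of mark between -0.006 and 0.006 m and contact force between the fingers and pad above 1 N), for 0.7 s.
At the end, for the whole second after the job is handed in: The plate has sprung back to rest (within 0.02 rad of level, still), and the tip box, tube rack and jar stand upright within 12 mm of where they were (value of joint plate below 0.02 rad and velocity of joint plate between -0.05 and 0.05 rad/s and not (distance of tip_box from where it was at the start of the episode above 0.012 m) and not (distance of tube_rack from where it was at the start of the episode above 0.012 m) and not (distance of reagent from where it was at the start of the episode above 0.012 m) and not (angle between tip_box's own z axis and vertical above 0.2 rad) and not (angle between tube_rack's own z axis and vertical above 0.2 rad) and not (angle between reagent's own z axis and vertical above 0.2 rad)); the robot touches nothing.
It fails at once if the pointer runs past the mark (more than 11 mm above its centre) (z of pointer in the frame of mark above 0.011 m).
It fails at once if the mirror is touched (contact force between any of the fingers, the arm and mirror above 0.5 N).
It fails at once if the pointer or the mark is touched (contact force between any of the fingers, the arm and pointer above 0.5 N or contact force between any of the fingers, the arm and mark above 0.5 N).
It fails at once if a bystander is shifted by more than 12 mm, lifted or tipped (distance of any of tip_box, tube_rack, reagent from where it was at the start of the episode above 0.012 m or angle between any of tip_box, tube_rack, reagent's own z axis and vertical above 0.2 rad).
It fails at once if the pad is pressed with more than 25 N (contact force between the fingers and pad above 25 N).
It also fails if it takes over 38 s, if anything falls off the work surface, if the arm or the gripper's body presses on something with over 40 N, if the wrist force passes 120 N, or if a joint passes its speed limit or range.

## Working session

There is one attempt and no reset: what is moved stays moved. The work goes in short steps, each a Python script; the robot and the scene stay as the last script left them, time stands still between calls to the robot, and variables do not carry over. Pictures are saved under pics/ and viewed, at most 10 in all, crops included, and the job is handed in when it is done.

```bash
mkdir -p pics; ls; python3 - <<'E'
from cell import bot
import cv2,json
for n in("scene","top"):
    cv2.imwrite(f"pics/{n}0.png",bot.capture(n)[:,:,::-1])
    c=bot.calibration(n);print(n,{k:(v if not hasattr(v,'round') else v) for k,v in c.items()})
print(bot.current_tcp_rot(),bot.current_time_s(),bot.current_opening())
E
```

```text
pics
scene {'fx': 386.82905362782424, 'fy': 386.82905362782424, 'cx': 315.2166934290206, 'cy': 198.65353568836764, 'dist': array([-0.0218343,  0.       ,  0.       ,  0.       ,  0.       ]), 'camera_from_world': array([[ 4.60611379e-01,  8.87548690e-01,  9.72009907e-03,
        -2.91376946e+02],
       [-7.31033270e-01,  3.73128039e-01,  5.71284364e-01,
         3.61691006e+02],
       [ 5.03415847e-01, -2.70245795e-01,  8.20694642e-01,
        -1.10462156e+03],
       [ 0.00000000e+00,  0.00000000e+00,  0.00000000e+00,
         1.00000000e+00]])}
top {'fx': 397.6011560978344, 'fy': 397.6011560978344, 'cx': 317.5181541842589, 'cy': 193.59784016458016, 'dist': array([-0.07901672,  0.        ,  0.        ,  0.        ,  0.        ]), 'camera_from_world': array([[ 1.24909772e-02, -9.99860129e-01,  1.11219642e-02,
         1.39908197e+01],
       [ 9.92612735e-01,  1.37413239e-02,  1.20545152e-01,
        -5.95284582e+02],
       [-1.20681121e-01,  9.53407661e-03,  9.92645540e-01,
        -8.38046515e+02],
       [ 0.00000000e+00,  0.00000000e+00,  0.00000000e+00,
         1.00000000e+00]])}
[-6.28368899e-01 -3.07763571e+00  1.53568662e-03] 0.1 85.27477545907138
```

View pics/scene0.png

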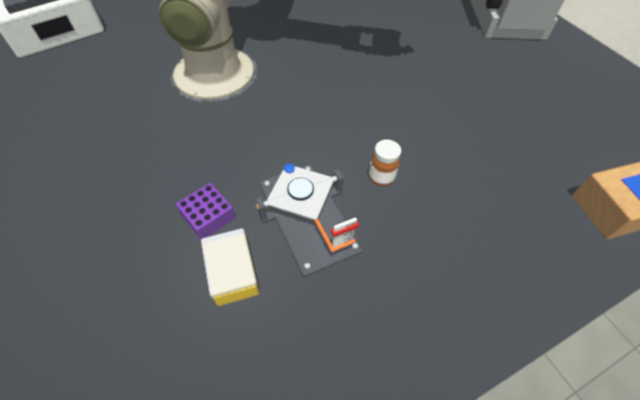

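View pics/top0.png

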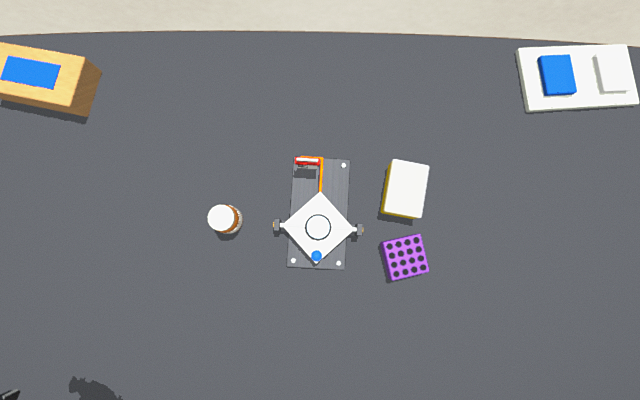

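The scene view shows the pad at (290,169), the mark at (346,227), the orange crossbar at about (343,245) and the mirror at (300,188). The top view has the pad at (316,256) and the mark at (308,160). The scene camera faces the pointer side, so it can watch the pressing.

```bash
cat > h.py <<'E'
from cell import bot
import numpy as np, cv2
F=np.diag([1,-1,-1.])
def proj(c,P):
    T=c["camera_from_world"]; p=(T[:3,:3]@np.atleast_2d(P).T+T[:3,3:]).T@F
    K=np.array([[c["fx"],0,c["cx"]],[0,c["fy"],c["cy"]],[0,0,1]])
    return cv2.projectPoints(p.reshape(-1,1,3),np.zeros(3),np.zeros(3),K,np.array(c["dist"]))[0].reshape(-1,2)
def ray(c,uv):
    K=np.array([[c["fx"],0,c["cx"]],[0,c["fy"],c["cy"]],[0,0,1]])
    x,y=cv2.undistortPoints(np.array([[uv]],float),K,np.array(c["dist"]))[0,0]
    T=c["camera_from_world"];R=T[:3,:3]
    return -R.T@T[:3,3], R.T@np.array([x,-y,-1.])
def onz(c,uv,z):
    o,d=ray(c,uv); return o+d*(z-o[2])/d[2]
R_={"blue":((105,130,60),(130,255,255)),"orange":((5,170,150),(18,255,255)),"red":((0,150,80),(4,255,255)),"purple":((125,60,40),(160,255,255))}
def mask(im,k):
    h=cv2.cvtColor(im,cv2.COLOR_RGB2HSV); m=cv2.inRange(h,*map(np.array,R_[k]))
    if k=="red": m|=cv2.inRange(h,np.array((174,150,80)),np.array((180,255,255)))
    return m
def blobs(im,k,box):
    u0,v0,u1,v1=box; m=mask(im,k)[v0:v1,u0:u1]
    n,l,s,c=cv2.connectedComponentsWithStats(m)
    return [(s[i,4],c[i]+[u0,v0],s[i,:4]+[u0,v0,0,0]) for i in range(1,n) if s[i,4]>5]
E
python3 - <<'E'
from h import *
for n,box in(("scene",(240,140,370,280)),("top",(270,140,370,275))):
    im=bot.capture(n); c=bot.calibration(n); print(n,ray(c,(320,200))[0].round())
    for k in("blue","orange","red"):
        for b in blobs(im,k,box): print(k,b[0],b[1].round(1),b[2], onz(c,b[1],62).round(1))
    u,v,u1,v1=(250,155,370,275) if n=="scene" else (270,145,370,275)
    cv2.imwrite(f"pics/{n}1.png",cv2.resize(im[v:v1,u:u1,::-1],None,fx=4.6,fy=4.6,interpolation=cv2.INTER_CUBIC))
E
```

```text
scene [ 955. -175.  703.]
blue 74 [288.7 167.6] [284 164  10   9] [464.2  23.   62. ]
orange 125 [331.1 238.7] [316 220  38  31] [656.8  20.5  62. ]
red 103 [344.8 229.3] [331 223  28  13] [650.8  53.7  62. ]
top [490.  30. 903.]
blue 50 [315.8 256.2] [311 251  11  10] [459.6  24.   62. ]
orange 13 [308.2 156.6] [304 156  10   2] [672.   43.3  62. ]
orange 6 [320.  166.5] [320 164   1   6] [650.7  17.5  62. ]
orange 7 [319. 183.] [319 180   1   7] [614.8  19.2  62. ]
red 82 [306.9 162.6] [295 157  25   9] [658.8  45.8  62. ]
```

View pics/scene1.png

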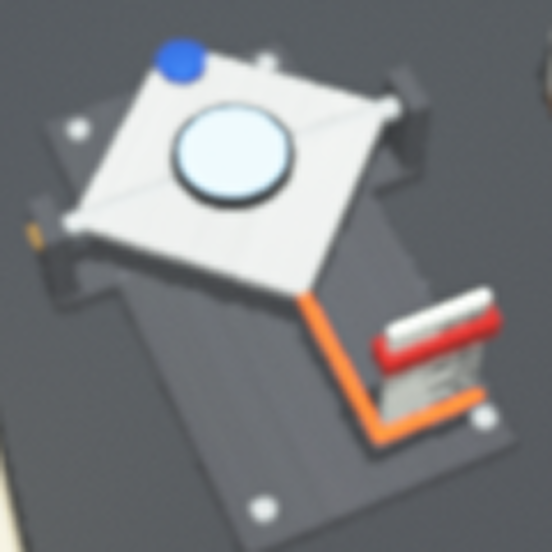

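View pics/top1.png

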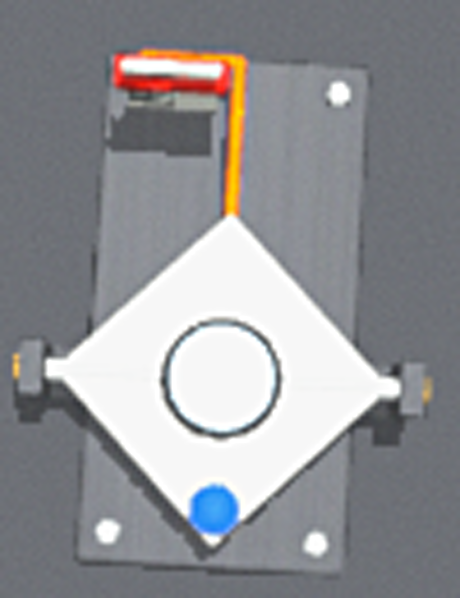

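The crops show the pad dome at about (289,168) scene and (316,256) top. The crossbar middle is at about (344,246) scene. The scene camera looks down steeply, which makes it poor for the mark's height, so I'll take a side-on wrist look from the -y side.

```bash
python3 - <<'E'
from h import *
from scipy.spatial.transform import Rotation as Ro
s=bot.calibration("scene");t=bot.calibration("top");w=bot.calibration("wrist")
S=lambda u,v:(u/4.6+250,v/4.6+155); T=lambda u,v:(u/4.6+270,v/4.6+145)
print("mirror",onz(s,S(233,153),62),onz(t,T(221,378),62))
print("axle ends",onz(t,T(50,370),50),onz(t,T(395,388),50), onz(s,S(388,107),50),onz(s,S(72,222),50))
print("crossbar",onz(s,S(433,417),50),"ends",onz(s,S(380,437),50),onz(s,S(485,397),50))
print("scale top", onz(s,S(438,316),104),onz(t,T(173,72),104))
print("boxes",onz(t,(405,190),63),onz(t,(405,257),45),onz(t,(222,218),95))
Rt=Ro.from_rotvec(bot.current_tcp_rot()); C=w["camera_from_world"]
print(bot.current_tool_pos(), "cam in tcp", Rt.inv().apply(-C[:3,:3].T@C[:3,3]-bot.current_tool_pos()), "\n cam axes in tcp",(Rt.inv().as_matrix()@C[:3,:3].T).round(3), w["fx"],w["dist"])
Tm=np.eye(4);Tm[:3,:3]=Rt.inv().as_matrix()@C[:3,:3].T
# candidate side-look poses
tgt=np.array([650,45,65.])
for side in(-1,1):
  for el in(.35,.5,.7):
    for dist in(200,250,300):
      for fl in (1,-1):
        z=np.array([0,-side*np.cos(el),-np.sin(el)]); up=np.array([0,0,1.])
        x=np.cross(z,up); x/=np.linalg.norm(x); y=np.cross(z,x)
        for nm,M in (("a",np.c_[x*fl,y*fl,z]),("b",np.c_[y*fl,-x*fl,z])):
          R=Ro.from_matrix(M); p=tgt-z*dist-R.apply([0,0,0])
          q=bot.ik(p,R.as_rotvec())
          if q is not None: print(side,el,dist,fl,nm,p.round(),np.round(q,2))
E
```

```text
mirror [524.93791008  21.44970652  62.        ] [520.47872746  20.07517366  62.        ]
axle ends [523.56222489  99.60125026  50.        ] [517.25946806 -61.23943916  50.        ] [525.77030284 100.92933074  50.        ] [518.5475153  -55.11358288  50.        ]
crossbar [675.72776869  38.89952419  50.        ] ends [673.80592444  14.97703116  50.        ] [677.49389277  62.81699271  50.        ]
scale top [660.99447414  45.18802631 104.        ] [654.41978707  43.61171554 104.        ]
boxes [ 602.13166934 -165.50150584   63.        ] [ 459.15063023 -168.01453386   45.        ] [535.08515389 216.40829498  95.        ]
[205.72715855 482.86788176 244.95362329] cam in tcp [  69.86957549    0.53478253 -128.96311955] 
 cam axes in tcp [[-0.001  0.962  0.272]
 [ 1.     0.001 -0.   ]
 [-0.001  0.272 -0.962]] 353.72408393900594 [-0.01825951  0.          0.          0.          0.        ]
-1 0.35 200 1 a [ 650. -143.  134.] [-0.67  1.08  0.89  0.93  1.99  0.91]
-1 0.35 200 1 b [ 650. -143.  134.] [-0.67  1.08  0.89  0.93  1.99  2.48]
-1 0.35 200 -1 a [ 650. -143.  134.] [-0.67  1.08  0.89  
[... 3636 characters left out ...]
1.2 ]
1 0.7 200 1 b [650. 198. 194.] [ 0.38  0.96  0.78 -0.81  1.74  0.37]
1 0.7 200 -1 a [650. 198. 194.] [ 0.38  0.96  0.78 -0.81  1.74  1.94]
1 0.7 200 -1 b [650. 198. 194.] [ 0.38  0.96  0.78 -0.81  1.74 -2.77]
1 0.7 250 1 a [650. 236. 226.] [ 0.42  1.    0.61 -0.82  1.86 -1.26]
1 0.7 250 1 b [650. 236. 226.] [ 0.42  1.    0.61 -0.82  1.86  0.32]
1 0.7 250 -1 a [650. 236. 226.] [ 0.42  1.    0.61 -0.82  1.86  1.89]
1 0.7 250 -1 b [650. 236. 226.] [ 0.42  1.    0.61 -0.82  1.86 -2.83]
1 0.7 300 1 a [650. 274. 258.] [ 0.47  1.08  0.37 -0.85  2.   -1.35]
1 0.7 300 1 b [650. 274. 258.] [ 0.47  1.08  0.37 -0.85  2.    0.22]
1 0.7 300 -1 a [650. 274. 258.] [ 0.47  1.08  0.37 -0.85  2.    1.79]
```

```bash
python3 - <<'E'
from h import *
from scipy.spatial.transform import Rotation as Ro
tgt=np.array([665,42,68.]); ec=.35; et=ec+np.arctan2(.272,.962)
v=lambda e:np.array([0,np.cos(e),-np.sin(e)])
z=v(et); y=np.array([1.,0,0])
for sg in (1,-1):
    Y=y*sg; X=np.cross(Y,z)
    if X[2]<0: break
R=Ro.from_matrix(np.c_[X,Y,z]); cam=tgt-290*v(ec); p=cam-R.apply([70,0,-129])
q=bot.ik(p,R.as_rotvec()); print(p,q)
bot.gripper_to(0)
print(bot.current_time_s(),bot.current_opening())
bot.reach([480,-150,280],R.as_rotvec()); print(bot.current_time_s())
bot.move_straight(p,feed=200)
np.save("sideR.npy",R.as_rotvec())
c=bot.calibration("wrist"); im=bot.capture("wrist"); print(bot.current_time_s(),bot.current_tool_pos())
np.savez("w1.npz",im=im,**c)
cv2.imwrite("pics/w1.png",cv2.rotate(im[:,:,::-1],cv2.ROTATE_180))
E
```

```text
[665.         -84.85737895 148.6499317 ] [-0.56096367  0.93190757  0.9892734   0.77702053  1.77630573  2.51903614]
0.9667 0.057639906688843424
3.4333
4.8167 [664.8543695  -85.22969125 149.33035289]
```

View pics/w1.png

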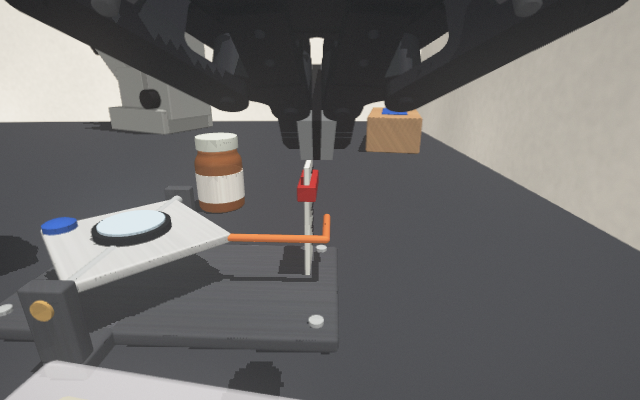

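The side view shows the red clip at about (308,186), with its near end face spanning rows 183-200. The pointer's near corner is at (326,238), the scale top at about (308,163) and the tip box lid at the bottom. Next is an enlarged crop to read edges.

```bash
python3 - <<'E'
import cv2
im=cv2.imread("pics/w1.png")[150:260,280:350]
cv2.imwrite("pics/w1c.png",cv2.resize(im,None,fx=5,fy=5,interpolation=cv2.INTER_NEAREST))
E
```

```text
(no output)
```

View pics/w1c.png

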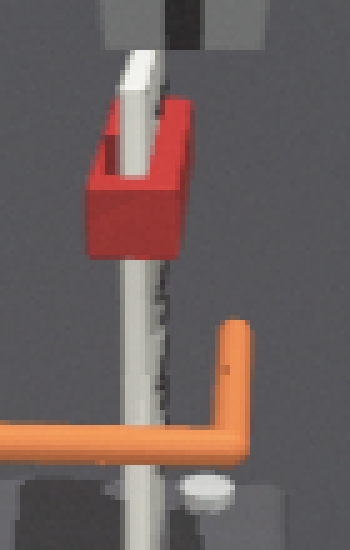

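```bash
python3 - <<'E'
from h import *
d=np.load("w1.npz"); c={k:d[k] for k in d.files if k!="im"}; c={k:(float(v) if v.ndim==0 else v) for k,v in c.items()}
def ony(cu,cv_,y):
    uv=(639-(280+cu/5-.5),399-(150+cv_/5-.5)); o,r=ray(c,uv); return o+r*(y-o[1])/r[1]
print("mark end",ony(134,224.5,17.5),"top/bot",ony(134,190,17.5),ony(134,259,17.5),"widths",ony(86,224,17.5),ony(182,224,17.5))
print("pointer arm corner",ony(233,444.5,17.7),"arm top/bot",ony(150,425,17.7),ony(150,464,14.7))
print("scale top near corner",ony(120,90,21),ony(143,90,21))
E
```

```text
mark end [657.30778219  17.5         85.43628833] top/bot [657.35461507  17.5         90.75537995] [657.26018462  17.5         80.04192438] widths [650.24863178  17.5         85.51147141] [664.3681574  17.5        85.5165201]
pointer arm corner [672.24777869  17.7         49.57335329] arm top/bot [659.4703488   17.7         52.88052166] [659.49049707  14.7         47.72461277]
scale top near corner [655.35701126  21.         104.86666616] [658.6969223   21.         104.86787716]
```

Scaling between the scale top (104) and the pointer at rest (50), the mark sits at about z = 85. That is a 35 mm rise, θ≈0.235, so roughly 14 mm of pad travel. I'll go above the pad and touch down gently, tracking the pointer from the scene camera.

```bash
cat >> h.py <<'E'
BOX=(300,180,375,285)
def orange(im=None):
    im=bot.capture("scene") if im is None else im
    m=mask(im,"orange"); u0,v0,u1,v1=BOX; k=np.zeros_like(m);k[v0:v1,u0:u1]=1
    v,u=np.nonzero(m*k); 
    s=(u>=337)&(u<=350)      # crossbar columns
    return u[s].mean().round(2),v[s].mean().round(2),int(s.sum())
def st(): return round(bot.current_time_s(),2),np.round(bot.current_tool_pos(),1),np.round(bot.current_contact_force(),1)
E
python3 - <<'E'
from h import *
from scipy.spatial.transform import Rotation as Ro
s=bot.calibration("scene")
ex=np.array([1,-.039]);P0=np.array([675.7,38.9])
for z in(50,70,80,85,90):
    th=np.arcsin((z-50)/150); xy=P0-ex*150*(1-np.cos(th)); print(z,proj(s,[*xy,z]))
print("rest",orange())
bot.move_straight([480,-150,280],feed=250)
q=bot.current_joint_pos(); best=None
for M in (np.diag([1.,-1,-1]),np.diag([-1.,1,-1])):
    r=Ro.from_matrix(M).as_rotvec(); k=bot.ik([460,23,140],r)
    if k is not None and (best is None or np.abs(k-q).max()<best[0]): best=(np.abs(k-q).max(),r,k)
print(best); np.save("downR.npy",best[1])
bot.reach([460,23,140],best[1]); bot.move_straight([460,23,86],feed=80); print(st(),orange())
c=bot.calibration("wrist"); cv2.imwrite("pics/w2.png",bot.capture("wrist")[:,:,::-1])
E
```

```text
50 [[344.12336948 245.64049291]]
70 [[344.55582627 239.98345522]]
80 [[344.5207774  236.61810962]]
85 [[344.43583889 234.79450995]]
90 [[344.30375328 232.87371386]]
rest (np.float64(343.9), np.float64(244.71), 31)
(np.float64(0.9778596707095422), array([3.14159265, 0.        , 0.        ]), array([-2.05315715e-01,  2.92553537e-01,  1.82584227e+00, -4.44089210e-16,
        1.02319685e+00,  1.36548061e+00]))
(7.71, array([460.3,  22.8,  86.3]), array([ 0.5, -0.4, -0.6])) (np.float64(343.9), np.float64(244.71), 31)
```

View pics/w2.png

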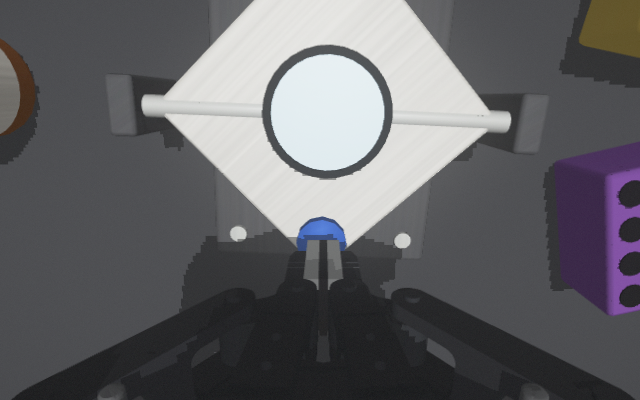

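Closed fingertips are centred over the blue pad at (322,235), well clear of the mirror ring, whose lower edge is at row 178. Next I'll descend in small steps, tracking force and pointer row. The target row is about 233.9.

```bash
python3 - <<'E'
from h import *
for z in (80,77,75,73,71,69,67,65.5):
    bot.move_straight([460,23,z],feed=20); o=orange(); print(z,*st(),o)
    if o[1]<236 or o[2]<12: break
cv2.imwrite("pics/s3.png",cv2.resize(bot.capture("scene")[200:270,300:380,::-1],None,fx=6,fy=6,interpolation=cv2.INTER_NEAREST))
E
```

```text
80 8.31 [460.  23.  80.] [ 0.4 -0.3  0. ] (np.float64(343.9), np.float64(244.71), 31)
77 8.66 [460.  23.  77.] [-0.1 -0.1 -0.2] (np.float64(343.9), np.float64(244.71), 31)
75 8.96 [460.2  23.   75.2] [-0.7  0.3  4.8] (np.float64(343.46), np.float64(244.46), 24)
73 9.26 [460.   23.   73.1] [-1.4 -0.6  4.6] (np.float64(344.56), np.float64(242.38), 16)
71 9.56 [459.8  23.   71.1] [-2.6  0.2  6.2] (np.float64(344.47), np.float64(240.95), 19)
69 9.86 [459.8  23.   69.2] [-3.4  0.1  6.4] (np.float64(344.29), np.float64(239.95), 21)
67 10.16 [459.7  23.   67.2] [-3.7 -0.2  7.2] (np.float64(344.4), np.float64(238.25), 20)
65.5 10.46 [459.6  23.   65.7] [-5.   0.2  8.9] (np.float64(344.52), np.float64(236.64), 25)
```

View pics/s3.png

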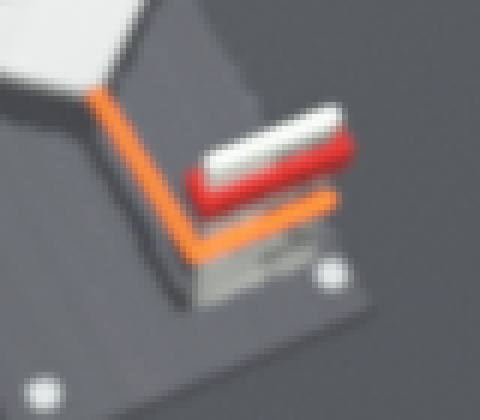

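The pointer follows as predicted, with the crossbar now just below the red clip at about (343,236). Contact was at TCP z≈76, so the hold height should be about 62.4. I'll go there, check and hold.

```bash
python3 - <<'E'
from h import *
bot.move_straight([460,23,63.5],feed=15); print(*st(),orange())
bot.move_straight([460,23,62.5],feed=10); bot.wait(0.8); print(*st(),orange())
cv2.imwrite("pics/s4.png",cv2.resize(bot.capture("scene")[200:270,300:380,::-1],None,fx=6,fy=6,interpolation=cv2.INTER_NEAREST))
E
```

```text
10.79 [459.6  23.   63.7] [-3.6 -0.9  8.6] (np.float64(343.88), np.float64(234.48), 42)
11.89 [459.7  23.   62.8] [-4.3 -0.5  9.5] (np.float64(343.83), np.float64(233.31), 52)
```

View pics/s4.png

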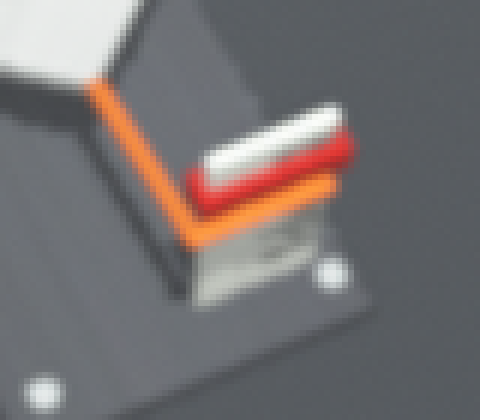

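The crossbar now just touches the lower edge of the red clip in this view. With the crossbar 8 mm in front of the clip, that is what level should look like. Two estimates put the pointer at 83.5-85 against a mark at about 85, so I'll add 0.4 mm, hold, then release and retract.

```bash
python3 - <<'E'
from h import *
bot.move_straight([460,23,62.0],feed=10); bot.wait(1.4); print(*st(),orange())
bot.move_straight([460,23,78],feed=25); bot.move_straight([460,23,170],feed=100); bot.wait(0.6)
print(*st(),orange())
for n,box in(("top",(270,140,450,285)),):
    print([ (k,b[0],b[1].round(1)) for k in("blue","purple") for b in blobs(bot.capture(n),k,box) if b[0]>30])
bot.close_job()
E
```

```text
13.64 [459.7  23.   62.3] [-3.9  0.3  9.1] (np.float64(343.62), np.float64(232.88), 52)
16.15 [460.  23. 170.] [ 0.5 -0.1  0.6] (np.float64(343.9), np.float64(244.71), 31)
[('purple', np.int32(1453), array([404. , 256.8]))]
the job is handed in; nothing more can be done
```

I pressed the pad until the pointer stood level with the mark, estimated within about 3 mm from the camera views, and held it there for over 1.4 s at about 9 N. After release the plate sprung back, with the pointer at its starting position in the image, and I handed the job in at about 16 s; no verdict came back.

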